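Index the parts dial with its ratchet lever

TASK

Work the ratchet lever of the parts dial back and forth until the tall capacitor stands right at the steel pointer, then leave the lever back at its home stop, on the side nearer the robot, and let go. Turn the dial only by its lever, never by hand: do not touch the dial itself or the parts on it.

Things in the scene. Friction and masses are not known exactly. Their poses are not given: they have to be found in the camera images.
- dial (a joint): Angle of the toothed parts dial about its upright axis, rad, anticlockwise from above positive (the only way it turns). 0: the tall capacitor is at the pointer, a steel arrow on a bracket at the rim, on the base's side facing the robot. Starts at -2.3 to -0.85, perhaps between notches. 12 notches of 0.524 rad, one of them at 0; after a swing it may slip back 0.06.
- feed_lever (a joint): Angle of the ratchet lever about the dial's axis, rad: 0 at its home stop (nearer the robot), 0.80 at its end stop. It stays where left; starts at 0 to 0.25. Each full swing to 0.80 runs free at first, then brings the dial to the next notch (the first moves it up to 0.8 rad); back below 0.15 the pawl catches the next tooth and the dial stays put. Takes 2 to 5 N at the post.
- lever_grip (a point): Point on the axis of the lever's upright round black grip post, 85 mm above the table, 20 mm below the post's top. The post is 18 mm across, stands on the flat steel lever (top at 17 mm), 150 mm from the dial's axis, to the robot's right of the dial, and travels on that circle, anticlockwise from above to advance. The pawl, 50 mm further in, is no higher than 40 mm.
- turntable: Dial plate: steel wheel with 12 sawteeth, 160 mm across, black top 35 mm above the table, with small parts. Origin on the dial's axis at table level; x axis points to the tall capacitor (bright can, 22 mm across, top at 75 mm, 51 mm from the axis), the only tall part; the others stand 11 mm or less. The smooth round tray and the board clamp on the table are not part of the job.

How it is judged:
By the outcome, as a careful person would: the job done as asked, in the order asked, and still so for the second after the job is handed in, with the robot touching nothing.
It also fails if it takes over 58 s, if anything falls off the work surface, if the arm or the gripper's body presses on something with over 40 N, if the wrist force passes 120 N, or if a joint passes its speed limit or range.

ROBOT

A 6-joint arm with a two-finger parallel gripper is mounted at the origin on the work surface. World frame = base frame: x ahead of the robot, y to its left, z up, the work surface at z = 0. Lengths are in mm, angles in rad, forces in N, time in s.
With the tool pointing down it reaches from about 350 to 975 mm from the base axis. Payload 7.1 kg.
Tool frame: the origin (TCP) lies on the mounting face of the last link; the fingertips stand 182 mm ahead of it and the grasp point (between the pads) lies 163 mm ahead of it (ctrl.tip_reach is the distance from the TCP to the fingertips, in mm); z points along the fingers, y is the direction in which the jaws open and shut (so a half turn about z gives the same grasp; the last joint's range is limited). The gripper opens to 88 mm and grips with 3 to 60 N. Pads are 20 mm wide; open, the fingers measure 115 mm over their backs; the gripper's body (75 mm by 178 mm) begins 61 mm behind the grasp point.
Start: joints at [1.091, 0.423, 1.63, -0, 1.089, -0.019], TCP at [277.884, 559.81, 404.675] pointing down, gripper open.
Joint ranges: [-3, 3], [-0.9, 2.11], [0.09, 2.58], [-1.31, 4.45], [0.11, 2.69], [-2.54, 2.54]. Speed limits (rad/s): [2.39, 2.39, 3.01, 3.14, 3.14, 3.14].

INTERFACE

Orientations are given as a rotation vector (axis times angle).
In Python, from workcell import ctrl gives the robot as it stands.
- The arm moves only by the tool jog_arm, never from a script. Its argument "steps" is a list that holds one entry, the list of rows, each a list of 7 numbers: the shift along the tool's x, y, z in m, then the turn, a rotation vector about the tool's x, y, z in degrees, then the gripper's target within -1 to 1 (shut at 1, half-way at 0, fully open at -1). A call has 1 to 20 rows; each row shifts and turns the commanded pose from where the row before left it, along the tool's axes as they then stand; what a row does not reach is not made up. A row lasts 1/12 s, in which the tool goes at most 41.7 mm and 7.16 degrees, less where a joint would pass 70% of its speed; a pose out of reach is approached as far as the arm can. A call is refused whole if a number of a shift passes 0.0417 or a number of a turn 7.16, either way. A call with a gripper value outside its range is refused whole. The fingers move at their own pace and stop on an object; the grip force is fixed at half the most. Time passes only in rows, so rows that do not move let the fingers close. It gives the time, the measured TCP pose, the force and the opening at its end, in the units of the state.
- ctrl.get_obs(): the state, without advancing time (a new reading comes with each control period).
- ctrl.get_image(name): name is "scene" or "top" or "wrist"; returns the picture (480x640x3 uint8, red, green, blue); there is no depth.
- ctrl.camera_info(name): a dict with "fx", "fy", "cx", "cy" (pixels), "dist" ([k1, k2, p1, p2, k3] as OpenCV has them; the pictures are not rectified), "origin" and "attitude" of the camera in the world; the wrist camera has in their place "T_tool_cam" (4x4, takes a point from camera to tool coordinates, whose origin is the TCP and whose axes are the flange's). Camera axes: x right, y down, z forward; pixel columns grow to the right and rows downward; lengths in mm; the calibration is good to about 2 mm. A picture is of the moment at which its call begins: read the wrist's pose just before it. camera_info takes no time and is no camera call.
- ctrl.close_job(): hands the job in, once; it reports no verdict.
Trained networks look in the newest picture that a camera, given by its name, has taken for a name from the list of things; names that differ only in an ending like _2 or _b are one class to them, and where a whole thing is asked for, a point or a joint stands for the part that bears it (a point fixed in the world has none). Each returns a list of dicts, best first, with "p" (0 to 1); they miss things now and then, are a little off and sometimes report something else, mostly with a low value. They report only what shows in the picture. A call takes as long as a camera call.
- ctrl.look_for(thing, camera): "bbox" ([left, top, right, bottom] in pixels, round what is visible of it).
- ctrl.trace(thing, camera): "pixels" (480x640 bool, what is visible of it) and "bbox" ([left, top, right, bottom] in pixels, round what is visible of it).
- ctrl.landmark_of(thing, camera): "uv" ([column, row] in pixels: a listed point, or the origin of a listed thing).
The state is a dict: "t": time; "qpos": joint angles; "qvel": joint speeds; "joint_torque": joint torques, N m; "ee_pos": TCP position; "orientation": TCP orientation; "ft_force": force on the tool from outside, world axes, zero at the start; "moment": the same for the moment, N m; "width": finger opening in mm.
Only numpy, scipy, OpenCV 4.12 (cv2) and the standard library are available. Lean on these libraries where they do the work, as an engineer would, in place of code of your own. Each camera call takes 0.05 s, during which the arm holds its last target.

## Working session

There is one attempt and no reset: what is moved stays moved. The work goes in short steps, Python scripts to look and compute and a tool call to move; the robot and the scene stay as the last step left them, time stands still between calls to the robot, and variables do not carry over. Pictures are saved under pics/ and viewed, and the job is handed in when it is done.

Besides the shell and the picture viewer there is one more tool, called after ">>>" in YAML: its name, and indented under it one key for each argument. jog_arm: Moves the arm, as the interface text tells. Its arguments: {"type":"object","properties":{"steps":{"type":"array"}},"required":["steps"]}

```bash
mkdir -p pics; ls; cat > h.py <<'E'
import numpy as np, cv2
from scipy.spatial.transform import Rotation as R
from workcell import ctrl
def save(name,fn):
    im=ctrl.get_image(name); cv2.imwrite('pics/'+fn,im[:,:,::-1]); return im
def campose(name,obs=None):
    c=ctrl.camera_info(name)
    K=np.array([[c['fx'],0,c['cx']],[0,c['fy'],c['cy']],[0,0,1.]])
    d=np.array(c['dist'],float)
    if 'T_tool_cam' in c:
        o=obs or ctrl.get_obs(); T=np.eye(4);T[:3,:3]=R.from_rotvec(o['orientation']).as_matrix();T[:3,3]=o['ee_pos']
        T=T@np.array(c['T_tool_cam']); return K,d,T[:3,:3],T[:3,3]
    a=np.array(c['attitude'],float)
    A=R.from_rotvec(a).as_matrix() if a.shape==(3,) else a
    return K,d,A,np.array(c['origin'],float)
def toz(name,uv,z,obs=None):
    K,d,A,o=campose(name,obs)
    n=cv2.undistortPoints(np.array(uv,float).reshape(1,1,2),K,d).ravel()
    r=A@np.array([n[0],n[1],1]); return o+r*(z-o[2])/r[2]
def proj(name,p,obs=None):
    K,d,A,o=campose(name,obs)
    return cv2.projectPoints(np.array(p,float).reshape(-1,3),cv2.Rodrigues(A.T)[0],-A.T@o,K,d)[0].reshape(-1,2)
E
python3 - <<'E'
from h import *
print(ctrl.camera_info('top'),ctrl.camera_info('scene')); print(ctrl.get_obs())
for c in ['top','scene']:
    save(c,c+'0.png')
    for t in ['turntable','lever_grip']:
        print(c,t,ctrl.landmark_of(t,c)[:3],ctrl.look_for(t,c)[:3])
E
```

```text
pics
{'fx': 487.7128920269601, 'fy': 487.7128920269601, 'cx': 322.7000122007008, 'cy': 232.62328933501226, 'dist': array([-0.11525384,  0.        ,  0.        ,  0.        ,  0.        ]), 'origin': array([478.76641941,  51.20664011, 710.2879152 ]), 'attitude': array([-2.13264723,  2.12957792, -0.08142636])} {'fx': 535.8602784158222, 'fy': 535.8602784158222, 'cx': 320.6304501611953, 'cy': 233.13858647141498, 'dist': array([-0.15168739,  0.        ,  0.        ,  0.        ,  0.        ]), 'origin': array([ 852.0772319 , -198.83877927,  580.27787332]), 'attitude': array([-2.31087758, -1.04415116,  0.32788274])}
{'t': 0.0, 'qpos': array([ 1.09099756e+00,  4.23833621e-01,  1.63068358e+00, -2.52841326e-05,
        1.08860156e+00, -1.90104988e-02]), 'qvel': array([ 0.00037387,  0.00142723, -0.00014257,  0.00089434, -0.00063561,
       -0.00027128]), 'joint_torque': array([-3.32333009e-03, -5.44633126e+01, -2.73666590e+01,  6.43948861e-02,
        2.28373648e-02, -1.03309201e-04]), 'ee_pos': array([277.76603294, 559.57458727, 403.90851709]), 'orientation': array([-7.17318846e-01, -3.05823843e+00,  2.33145328e-03]), 'ft_force': array([-0.27856785,  0.77668865,  0.38653543]), 'moment': array([ 0.0128245 , -0.0256079 ,  0.03842952]), 'width': 87.7140772115125}
top turntable [{'uv': [274.8, 238.2], 'p': 0.61}] [{'bbox': [219.6, 180.2, 329.3, 287.7], 'p': 0.94}]
top lever_grip [{'uv': [381.1, 240.8], 'p': 0.59}] [{'bbox': [320.4, 211.9, 392.9, 258.3], 'p': 0.74}]
scene turntable [{'uv': [275.0, 236.6], 'p': 0.67}, {'uv': [364.6, 217.6], 'p': 0.6}] [{'bbox': [308.7, 153.9, 428.4, 259.5], 'p': 0.57}]
scene lever_grip [{'uv': [274.3, 234.6], 'p': 0.69}] [{'bbox': [261.8, 218.7, 351.6, 281.3], 'p': 0.89}]
```

View pics/top0.png

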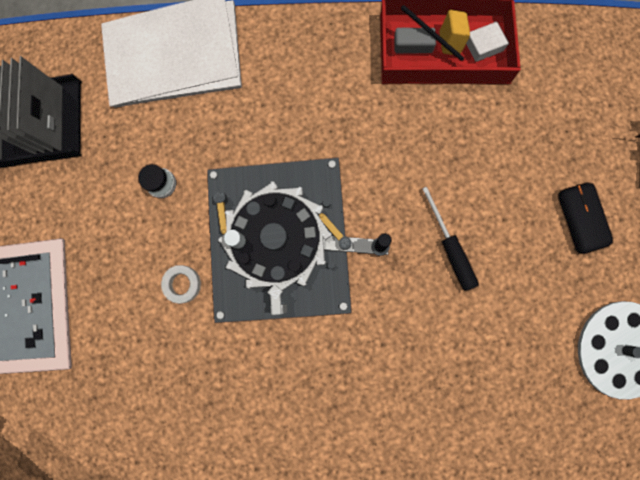

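View pics/scene0.png

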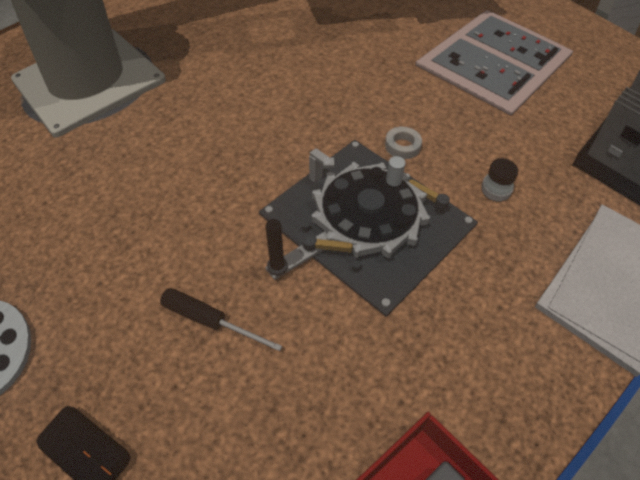

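The top view shows the dial hub at about (273,236), the capacitor on the left at (234,238), the pointer at the bottom at (276,298), and the post top at (383,241).

```bash
python3 - <<'E'
from h import *
im=cv2.imread('pics/top0.png')[140:340,190:410]; cv2.imwrite('pics/crop.png',cv2.resize(im,None,fx=3,fy=3,interpolation=cv2.INTER_CUBIC)[:600,:])
im=cv2.imread('pics/scene0.png')[130:320,240:480]; cv2.imwrite('pics/crops.png',cv2.resize(im,None,fx=3,fy=3,interpolation=cv2.INTER_CUBIC)[:600,:])
ax=toz('top',(273,236.5),36);print('ax',ax)
for n,uv,z in[('cap',(234,238),75),('post',(383,241),105),('ptr',(276,290),40),('lm',(381.1,240.8),85),('tt lm',(274.8,238.2),0)]:
    p=toz('top',uv,z);v=(p-ax)[:2];print(n,p,np.hypot(*v),np.arctan2(v[1],v[0]))
p=toz('scene',(371,200),36);print('scene ax',p)
print(toz('scene',(274,223),105),toz('scene',(274.3,234.6),85),toz('scene',(397,162),75))
E
```

```text
ax [560.04705655 155.97339852  36.        ]
cap [553.39736033 202.29849972  75.        ] 46.79993013584329 1.7133665611720341
post [545.88697085   7.38933764 105.        ] 149.25726506779338 -1.6658095458069522
ptr [485.34364244 149.97176581  40.        ] 74.94411034268579 -3.0614253655533945
lm [548.36703989   8.37799821  85.        ] 148.0568302451856 -1.6497671223591155
tt lm [561.85371866 158.83935664   0.        ] 3.3878819269785363 1.0083327463301501
scene ax [558.54819788 160.77671801  36.        ]
[548.28978078   9.35953838 105.        ] [548.86155146   7.88560643  85.        ] [555.7849766  207.11689213  75.        ]
```

View pics/crop.png

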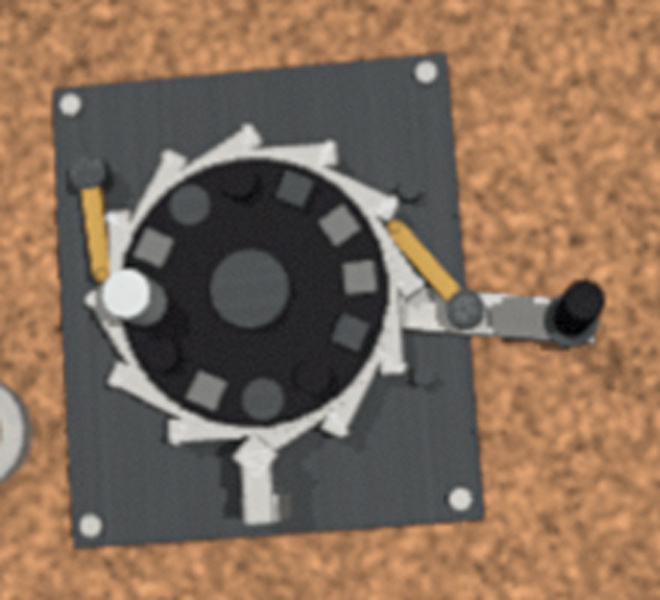

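View pics/crops.png

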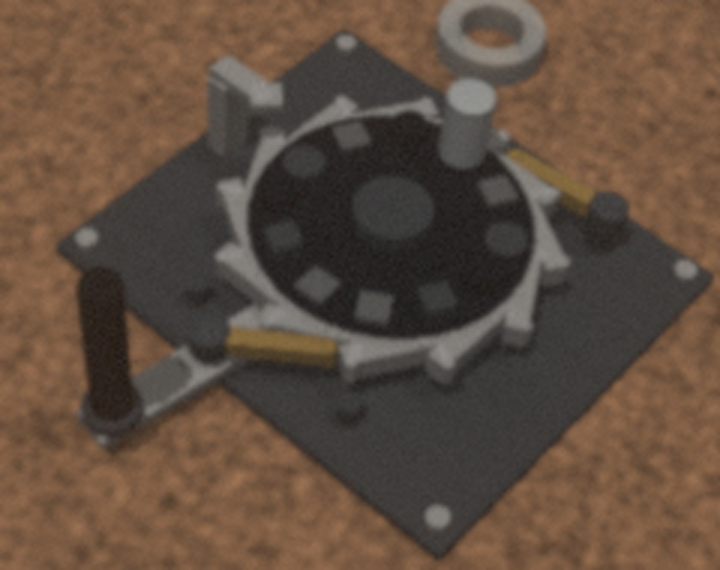

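```bash
cat >> h.py <<'E'
AX=np.array([559.5,157.5])
def toolmove(target_tcp, yaxis=None):
    o=ctrl.get_obs(); M=R.from_rotvec(o['orientation']); 
    d=M.inv().apply(np.array(target_tcp)-o['ee_pos'])
    print('tool shift mm',d.round(1),'axes x',M.as_matrix()[:,0].round(3),'y',M.as_matrix()[:,1].round(3),'z',M.as_matrix()[:,2].round(4))
    if yaxis is not None:
        y=np.array(yaxis,float); y/=np.linalg.norm(y)
        for s in (1,-1):
            yy=s*y; z=np.array([0,0,-1.]); D=np.c_[np.cross(yy,z),yy,z]
            r=M.inv()*R.from_matrix(D); print('turn deg',np.degrees(r.as_rotvec()).round(2))
E
python3 - <<'E'
from h import *
th=np.arctan2(8-157.5,547.5-559.5)
toolmove([547.5,8,404],[-np.sin(th),np.cos(th),0])
E
```

```text
tool shift mm [-486.9 -374.4    0.7] axes x [-0.896  0.445 -0.   ] y [ 0.445  0.896 -0.   ] z [-0.e+00 -1.e-04 -1.e+00]
turn deg [-0.    0.   68.19]
turn deg [  -0.     -0.   -111.81]
```

>>> jog_arm:
  steps:
    - [[-0.0244,-0.0187,0,0,0,0,-1],[-0.0244,-0.0187,0,0,0,0,-1],[-0.0244,-0.0187,0,0,0,0,-1],[-0.0244,-0.0187,0,0,0,0,-1],[-0.0244,-0.0187,0,0,0,0,-1],[-0.0244,-0.0187,0,0,0,0,-1],[-0.0244,-0.0187,0,0,0,0,-1],[-0.0244,-0.0187,0,0,0,0,-1],[-0.0244,-0.0187,0,0,0,0,-1],[-0.0244,-0.0187,0,0,0,0,-1],[-0.0244,-0.0187,0,0,0,0,-1],[-0.0244,-0.0187,0,0,0,0,-1],[-0.0244,-0.0187,0,0,0,0,-1],[-0.0244,-0.0187,0,0,0,0,-1],[-0.0244,-0.0187,0,0,0,0,-1],[-0.0244,-0.0187,0,0,0,0,-1],[-0.0244,-0.0187,0,0,0,0,-1],[-0.0244,-0.0187,0,0,0,0,-1],[-0.0244,-0.0187,0,0,0,0,-1],[-0.0244,-0.0187,0,0,0,0,-1]]

```text
t: 2.17
ee_pos: [549.2, 6.3, 404.9]
orientation: [0.718, 3.058, 0.0]
ft_force: [0.9, 0.7, 0.2]
width: 87.7
```

>>> jog_arm:
  steps:
    - [[0,0,0,0,0,6.82,-1],[0,0,0,0,0,6.82,-1],[0,0,0,0,0,6.82,-1],[0,0,0,0,0,6.82,-1],[0,0,0,0,0,6.82,-1],[0,0,0,0,0,6.82,-1],[0,0,0,0,0,6.82,-1],[0,0,0,0,0,6.82,-1],[0,0,0,0,0,6.82,-1],[0,0,0,0,0,6.82,-1],[0,0,0,0,0,0,-1],[0,0,0,0,0,0,-1]]

```text
t: 3.17
ee_pos: [548.7, 7.8, 404.7]
orientation: [2.305, 2.135, 0.0]
ft_force: [-0.4, -0.1, 0.0]
width: 87.6
```

```bash
python3 - <<'E'
from h import *
o=ctrl.get_obs(); print(o['t'],o['ee_pos'],o['qpos'],o['width'])
toolmove([547.5,8,248],[0.997,-0.08,0])
save('wrist','w1.png'); print(ctrl.landmark_of('lever_grip','wrist'))
for l in ctrl.landmark_of('lever_grip','wrist')[:2]: print(toz('wrist',l['uv'],85,o))
print('proj post top est',proj('wrist',[[547.5,8,105],[559.5,157.5,36]],o))
E
```

```text
3.1667 [548.67512      7.80886614 404.74866627] [-7.45300757e-03  3.11706218e-01  1.79961017e+00 -1.92689063e-05
  1.03015629e+00  6.93126349e-02] 87.60278102980246
tool shift mm [ 1.000e-01 -1.200e+00  1.567e+02] axes x [ 0.077  0.997 -0.   ] y [ 0.997 -0.077  0.   ] z [ 1.e-04 -0.e+00 -1.e+00]
turn deg [0.01 0.   0.19]
turn deg [-0.0000e+00  1.0000e-02 -1.7981e+02]
[{'uv': [313.5, 229.7], 'p': 0.97}]
[546.97427081   4.58881851  85.        ]
proj post top est [[313.74721534 231.92643103]
 [314.63112354  32.04579669]]
```

View pics/w1.png

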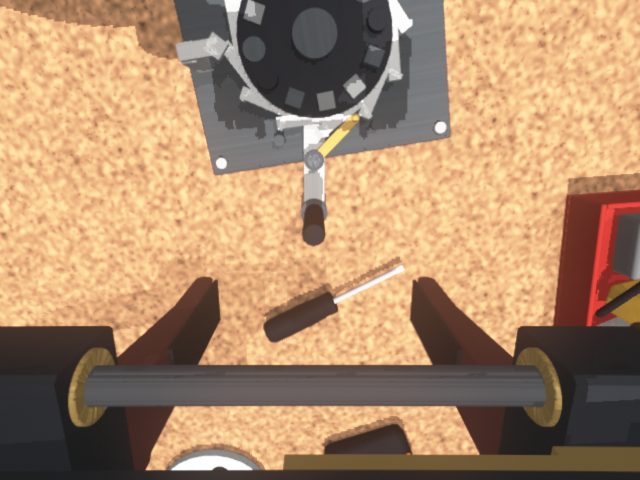

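>>> jog_arm:
  steps:
    - [[0,-0.001,0.0195,0,0,0,-1],[-0.001,0,0.0195,0,0,0,-1],[0,0,0.0195,0,0,0,-1],[0,0,0.0195,0,0,0,-1],[0,0,0.0195,0,0,0,-1],[0,0,0.0195,0,0,0,-1],[0,0,0.0195,0,0,0,-1],[0,0,0.0195,0,0,0,-1],[0,0,0,0,0,0,1],[0,0,0,0,0,0,1],[0,0,0,0,0,0,1],[0,0,0,0,0,0,1],[0,0,0,0,0,0,1],[0,0,0,0,0,0,1],[0,0,0,0,0,0,1],[0,0,0,0,0,0,1]]

```text
t: 4.65
ee_pos: [547.7, 6.9, 249.1]
orientation: [2.308, 2.13, 0.001]
ft_force: [0.2, 0.8, -0.1]
width: 37.8
```

```bash
python3 - <<'E'
from h import *
o=ctrl.get_obs(); print(o['t'],o['ee_pos'],o['width'],o['ft_force'])
v=o['ee_pos'][:2]-AX; print(np.hypot(*v),np.arctan2(v[1],v[0]))
save('wrist','w2.png')
E
```

```text
4.65 [547.68498396   6.90708983 249.13699561] 37.840940061056834 [ 0.21901855  0.82587653 -0.05182599]
151.05568243626564 -1.6490925954050457
```

View pics/w2.png

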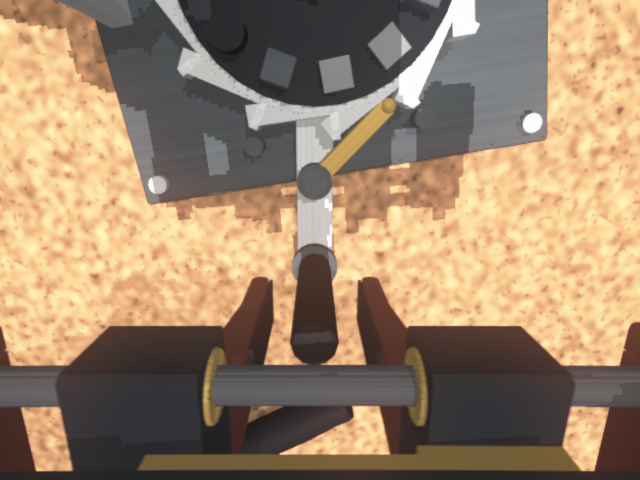

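>>> jog_arm:
  steps:
    - [[0,0,0,0,0,0,1],[0,0,0,0,0,0,1],[0,0,0,0,0,0,1],[0,0,0,0,0,0,1],[0,0,0,0,0,0,1]]

```text
t: 5.12
ee_pos: [547.6, 6.9, 248.7]
orientation: [-2.309, -2.13, 0.0]
ft_force: [0.1, 0.7, 0.4]
width: 17.3
```

>>> jog_arm:
  steps:
    - [[0.0002,0.00785,0,0,0,-3,1],[0.0002,0.00785,0,0,0,-3,1],[0.0002,0.00785,0,0,0,-3,1],[0.0002,0.00785,0,0,0,-3,1],[0.0002,0.00785,0,0,0,-3,1],[0.0002,0.00785,0,0,0,-3,1]]

```text
t: 5.62
ee_pos: [594.4, 10.4, 248.7]
orientation: [-1.944, -2.467, 0.001]
ft_force: [-4.9, -0.7, 3.2]
width: 17.3
```

```bash
cat >> h.py <<'E'
def rep():
    o=ctrl.get_obs(); v=o['ee_pos'][:2]-AX
    M=R.from_rotvec(o['orientation']).as_matrix()
    print('t %.2f'%o['t'],'w %.1f'%o['width'],'z %.1f'%o['ee_pos'][2],'F',o['ft_force'].round(1),'r %.1f th %.3f'%(np.hypot(*v),np.arctan2(v[1],v[0])),'yaw-th %.3f'%(np.arctan2(M[1,1],M[0,1])-np.arctan2(v[0],-v[1])),'Ftool',(M.T@o['ft_force']).round(1))
    return o
E
python3 - <<'E'
from h import *
rep(); save('top','t2.png')
im=cv2.imread('pics/t2.png')[140:340,190:410]; cv2.imwrite('pics/t2c.png',cv2.resize(im,None,fx=3,fy=3,interpolation=cv2.INTER_CUBIC)[:600,:])
E
```

```text
t 5.62 w 17.3 z 248.7 F [-4.9 -0.7  3.2] r 151.1 th -1.338 yaw-th 0.004 Ftool [ 0.5 -5.  -3.2]
```

View pics/t2c.png

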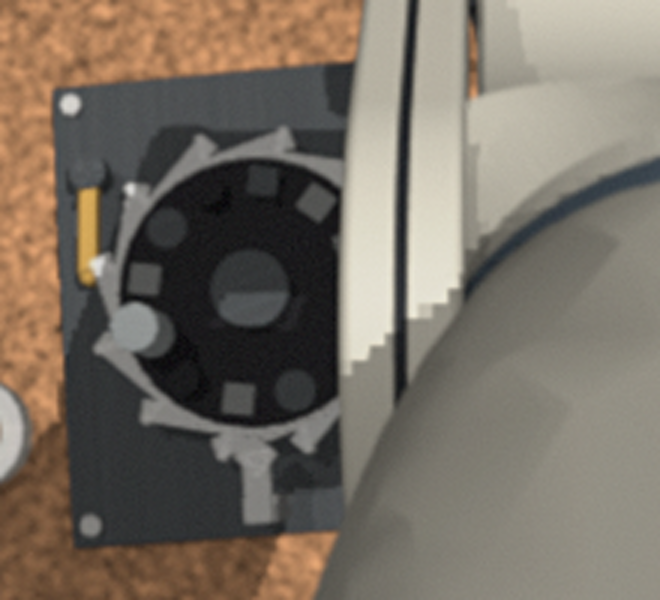

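Post gripped (17.3 mm) and the dial turns with the lever; the capacitor moved to crop (135,328). I'll carry on to the end stop.

>>> jog_arm:
  steps:
    - [[0.0002,0.00785,0,0,0,-3,1],[0.0002,0.00785,0,0,0,-3,1],[0.0002,0.00785,0,0,0,-3,1],[0.0001,0.00524,0,0,0,-2,1],[0,0,0,0,0,0,1]]

```text
t: 6.08
ee_pos: [621.4, 19.7, 248.3]
orientation: [-1.7, -2.641, 0.002]
ft_force: [-1.6, -1.8, 1.6]
width: 17.6
```

>>> jog_arm:
  steps:
    - [[0,0.00262,0,0,0,-1,1],[0,0.00262,0,0,0,-1,1],[0,0,0,0,0,0,1]]

```text
t: 6.33
ee_pos: [626.2, 22.0, 248.4]
orientation: [-1.654, -2.67, 0.001]
ft_force: [-2.3, -1.5, -0.3]
width: 17.2
```

```bash
python3 - <<'E'
from h import *
rep()
E
```

```text
t 6.33 w 17.2 z 248.4 F [-2.3 -1.5 -0.3] r 151.0 th -1.113 yaw-th 0.004 Ftool [-0.3 -2.7  0.3]
```

>>> jog_arm:
  steps:
    - [[0,0.00262,0,0,0,-1,1],[0,0,0,0,0,0,1]]

```text
t: 6.5
ee_pos: [628.7, 23.2, 248.4]
orientation: [-1.63, -2.685, 0.001]
ft_force: [-2.4, -2.3, -0.8]
width: 17.4
```

>>> jog_arm:
  steps:
    - [[0,0.00262,0,0,0,-1,1],[0,0,0,0,0,0,1]]

```text
t: 6.67
ee_pos: [629.6, 23.6, 248.3]
orientation: [-1.606, -2.696, 0.007]
ft_force: [-10.8, -7.9, 5.8]
width: 17.9
```

```bash
python3 - <<'E'
from h import *
rep()
E
```

```text
t 6.67 w 17.9 z 248.3 F [-10.8  -7.9   5.8] r 151.2 th -1.089 yaw-th 0.014 Ftool [ -1.8 -13.3  -5.7]
```

>>> jog_arm:
  steps:
    - [[0.0002,-0.00785,0,0,0,3,1],[0.0002,-0.00785,0,0,0,3,1],[0.0002,-0.00785,0,0,0,3,1],[0.0002,-0.00785,0,0,0,3,1],[0.0002,-0.00785,0,0,0,3,1],[0.0002,-0.00785,0,0,0,3,1],[0.0002,-0.00785,0,0,0,3,1],[0.0002,-0.00785,0,0,0,3,1],[0.0002,-0.00785,0,0,0,3,1],[0.0002,-0.00785,0,0,0,3,1],[0.0002,-0.00785,0,0,0,3,1],[0.0002,-0.00785,0,0,0,3,1],[0.0002,-0.00785,0,0,0,3,1],[0.0002,-0.00785,0,0,0,3,1],[0.0001,-0.00524,0,0,0,2,1],[0,0,0,0,0,0,1]]

```text
t: 8.0
ee_pos: [519.3, 12.0, 248.8]
orientation: [2.504, 1.896, 0.002]
ft_force: [0.8, -2.4, -5.7]
width: 17.7
```

```bash
python3 - <<'E'
from h import *
rep()
save('top','t3.png')
im=cv2.imread('pics/t3.png')[140:340,190:410]; cv2.imwrite('pics/t3c.png',cv2.resize(im,None,fx=3,fy=3,interpolation=cv2.INTER_CUBIC)[:600,:])
save('scene','s3.png')
E
```

```text
t 8.00 w 17.7 z 248.8 F [ 0.8 -2.4 -5.7] r 151.0 th -1.840 yaw-th -0.005 Ftool [-2.1  1.4  5.7]
```

View pics/t3c.png

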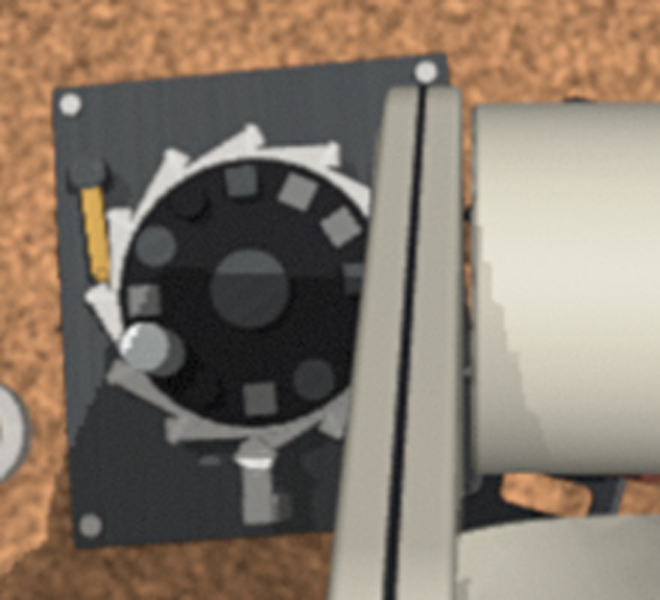

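View pics/s3.png

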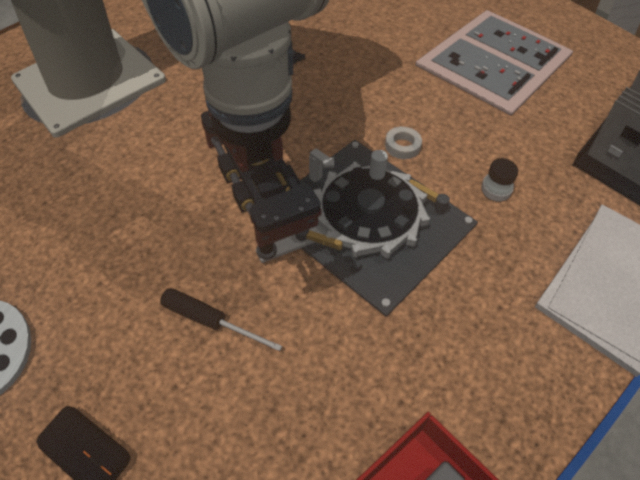

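```bash
python3 - <<'E'
from h import *
for uv in [(234,238),(239.3,255.3)]:
    p=toz('top',uv,75)[:2]; v=p-np.array([559.5,156]); print(p,np.hypot(*v),np.arctan2(v[1],v[0]))
# predicted cap top px for dial angle list
for off in (3.14,3.20,3.24):
  for k in (-3,-2,-1,0):
    a=off+k*.5236; u=proj('top',[559.5+51*np.cos(a),156+51*np.sin(a),75]).ravel(); print(off,k,u.round(1),((u-[190,140])*3).round(0))
# pointer bracket direction and plate bolts
B=[toz('top',(190+x/3,140+y/3),3)[:2] for x,y in((70,104),(426,72),(90,525),(460,498))]; print(np.array(B)); c=np.mean(B,0);print(c)
print([np.arctan2(*(B[i]-B[j])[::-1]) for i,j in((2,0),(3,1),(0,1),(2,3))])
E
```

```text
[553.39736033 202.29849972] 46.69896451752668 1.701851567379791
[530.33479419 194.53089843] 48.32431441679717 2.2187181145547155
3.14 -3 [230.7 233.4] [122. 280.]
3.14 -2 [235.2 252.5] [135. 337.]
3.14 -1 [248.7 266.6] [176. 380.]
3.14 0 [267.7 272. ] [233. 396.]
3.2 -3 [230.7 235.7] [122. 287.]
3.2 -2 [236.3 254.4] [139. 343.]
3.2 -1 [250.7 267.8] [182. 383.]
3.2 0 [270.1 271.9] [240. 396.]
3.24 -3 [230.7 237.2] [122. 292.]
3.24 -2 [237.1 255.7] [141. 347.]
3.24 -1 [252.1 268.4] [186. 385.]
3.24 0 [271.6 271.8] [245. 395.]
[[658.54829152 254.33006427]
 [672.91946503  74.4509019 ]
 [448.60402612 237.51054846]
 [463.26381248  57.67258427]]
[560.83389879 155.99102472]
[np.float64(-3.0616492001686044), np.float64(-3.061734869346048), np.float64(1.6505204759481755), np.float64(1.6521331237004848)]
```

>>> jog_arm:
  steps:
    - [[0.0001,-0.00524,0,0,0,2,1],[0,0,0,0,0,0,1]]

```text
t: 8.27
ee_pos: [514.7, 13.4, 248.8]
orientation: [2.536, 1.854, 0.002]
ft_force: [0.3, -0.7, -4.6]
width: 17.8
```

>>> jog_arm:
  steps:
    - [[0,-0.00262,0,0,0,1,1],[0,0,0,0,0,0,1]]

```text
t: 8.43
ee_pos: [512.4, 14.1, 248.8]
orientation: [2.551, 1.832, 0.002]
ft_force: [2.3, -0.3, -6.0]
width: 17.6
```

>>> jog_arm:
  steps:
    - [[0,-0.00262,0,0,0,1,1],[0,0,0,0,0,0,1]]

```text
t: 8.6
ee_pos: [511.5, 14.4, 248.9]
orientation: [2.562, 1.809, 0.007]
ft_force: [12.1, -7.8, -13.7]
width: 17.8
```

```bash
python3 - <<'E'
from h import *
rep()
E
```

```text
t 8.60 w 17.8 z 248.9 F [ 12.1  -7.8 -13.7] r 151.0 th -1.895 yaw-th -0.017 Ftool [-3.3 13.9 13.8]
```

>>> jog_arm:
  steps:
    - [[0.0002,0.00785,0,0,0,-3,1],[0.0002,0.00785,0,0,0,-3,1],[0.0002,0.00785,0,0,0,-3,1],[0.0002,0.00785,0,0,0,-3,1],[0.0002,0.00785,0,0,0,-3,1],[0.0002,0.00785,0,0,0,-3,1],[0.0002,0.00785,0,0,0,-3,1],[0.0002,0.00785,0,0,0,-3,1],[0.0002,0.00785,0,0,0,-3,1],[0.0002,0.00785,0,0,0,-3,1],[0.0002,0.00785,0,0,0,-3,1],[0.0002,0.00785,0,0,0,-3,1],[0.0002,0.00785,0,0,0,-3,1],[0.0002,0.00785,0,0,0,-3,1],[0.0002,0.00785,0,0,0,-3,1],[0.0001,0.00524,0,0,0,-2,1],[0,0.00262,0,0,0,-1,1],[0,0,0,0,0,0,1]]

```text
t: 10.1
ee_pos: [629.6, 23.7, 248.4]
orientation: [-1.603, -2.696, 0.007]
ft_force: [-8.8, -5.6, 4.9]
width: 17.5
```

```bash
python3 - <<'E'
from h import *
rep()
E
```

```text
t 10.10 w 17.5 z 248.4 F [-8.8 -5.6  4.9] r 151.1 th -1.088 yaw-th 0.015 Ftool [ -0.7 -10.4  -4.9]
```

End stop reached again. Returning home.

>>> jog_arm:
  steps:
    - [[0.0002,-0.00785,0,0,0,3,1],[0.0002,-0.00785,0,0,0,3,1],[0.0002,-0.00785,0,0,0,3,1],[0.0002,-0.00785,0,0,0,3,1],[0.0002,-0.00785,0,0,0,3,1],[0.0002,-0.00785,0,0,0,3,1],[0.0002,-0.00785,0,0,0,3,1],[0.0002,-0.00785,0,0,0,3,1],[0.0002,-0.00785,0,0,0,3,1],[0.0002,-0.00785,0,0,0,3,1],[0.0002,-0.00785,0,0,0,3,1],[0.0002,-0.00785,0,0,0,3,1],[0.0002,-0.00785,0,0,0,3,1],[0.0002,-0.00785,0,0,0,3,1],[0.0002,-0.00785,0,0,0,3,1],[0.0001,-0.00524,0,0,0,2,1],[0,-0.00262,0,0,0,1,1],[0,0,0,0,0,0,1]]

```text
t: 11.6
ee_pos: [511.4, 14.4, 249.0]
orientation: [2.563, 1.808, 0.008]
ft_force: [10.3, -6.4, -13.1]
width: 17.3
```

```bash
python3 - <<'E'
from h import *
rep()
save('top','t4.png')
im=cv2.imread('pics/t4.png')[140:340,190:410]; cv2.imwrite('pics/t4c.png',cv2.resize(im,None,fx=3,fy=3,interpolation=cv2.INTER_CUBIC)[:600,:])
E
```

```text
t 11.60 w 17.3 z 249.0 F [ 10.3  -6.4 -13.1] r 151.0 th -1.895 yaw-th -0.018 Ftool [-2.6 11.8 13.2]
```

View pics/t4c.png

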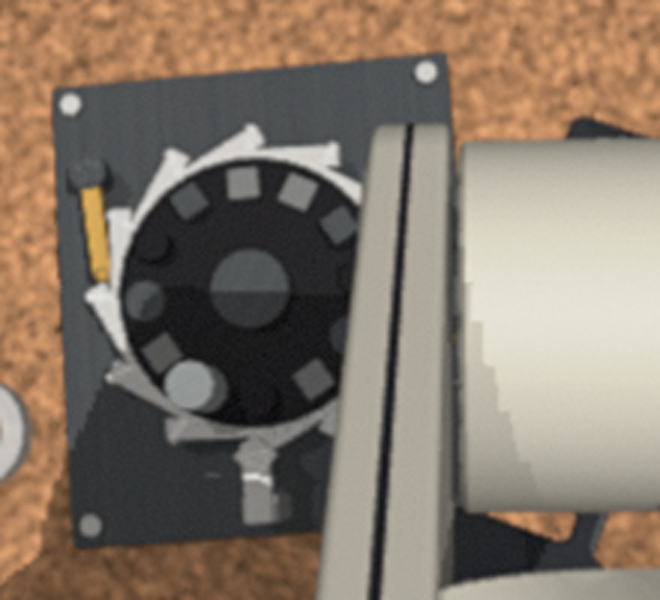

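The capacitor is at crop (196,386), one notch short of the pointer, as predicted for k=-1. One more swing.

>>> jog_arm:
  steps:
    - [[0.0002,0.00785,0,0,0,-3,1],[0.0002,0.00785,0,0,0,-3,1],[0.0002,0.00785,0,0,0,-3,1],[0.0002,0.00785,0,0,0,-3,1],[0.0002,0.00785,0,0,0,-3,1],[0.0002,0.00785,0,0,0,-3,1],[0.0002,0.00785,0,0,0,-3,1],[0.0002,0.00785,0,0,0,-3,1],[0.0002,0.00785,0,0,0,-3,1],[0.0002,0.00785,0,0,0,-3,1],[0.0002,0.00785,0,0,0,-3,1],[0.0002,0.00785,0,0,0,-3,1],[0.0002,0.00785,0,0,0,-3,1],[0.0002,0.00785,0,0,0,-3,1],[0.0002,0.00785,0,0,0,-3,1],[0.0001,0.00524,0,0,0,-2,1],[0,0.00262,0,0,0,-1,1],[0,0,0,0,0,0,1]]

```text
t: 13.15
ee_pos: [629.6, 23.6, 248.5]
orientation: [-1.604, -2.696, 0.007]
ft_force: [-9.4, -4.3, 6.4]
width: 17.7
```

>>> jog_arm:
  steps:
    - [[0.0002,-0.00785,0,0,0,3,1],[0.0002,-0.00785,0,0,0,3,1],[0.0002,-0.00785,0,0,0,3,1],[0.0002,-0.00785,0,0,0,3,1],[0.0002,-0.00785,0,0,0,3,1],[0.0002,-0.00785,0,0,0,3,1],[0.0002,-0.00785,0,0,0,3,1],[0.0002,-0.00785,0,0,0,3,1],[0.0002,-0.00785,0,0,0,3,1],[0.0002,-0.00785,0,0,0,3,1],[0.0002,-0.00785,0,0,0,3,1],[0.0002,-0.00785,0,0,0,3,1],[0.0002,-0.00785,0,0,0,3,1],[0.0002,-0.00785,0,0,0,3,1],[0.0002,-0.00785,0,0,0,3,1],[0.0001,-0.00524,0,0,0,2,1],[0,-0.00262,0,0,0,1,1],[0,0,0,0,0,0,1]]

```text
t: 14.65
ee_pos: [511.4, 14.2, 249.1]
orientation: [2.563, 1.808, 0.008]
ft_force: [11.3, -5.7, -11.9]
width: 17.6
```

```bash
python3 - <<'E'
from h import *
rep()
save('top','t5.png')
im=cv2.imread('pics/t5.png')[140:340,190:410]; cv2.imwrite('pics/t5c.png',cv2.resize(im,None,fx=3,fy=3,interpolation=cv2.INTER_CUBIC)[:600,:])
E
```

```text
t 14.65 w 17.6 z 249.1 F [ 11.3  -5.7 -11.9] r 151.1 th -1.895 yaw-th -0.018 Ftool [-1.6 12.5 12. ]
```

View pics/t5c.png

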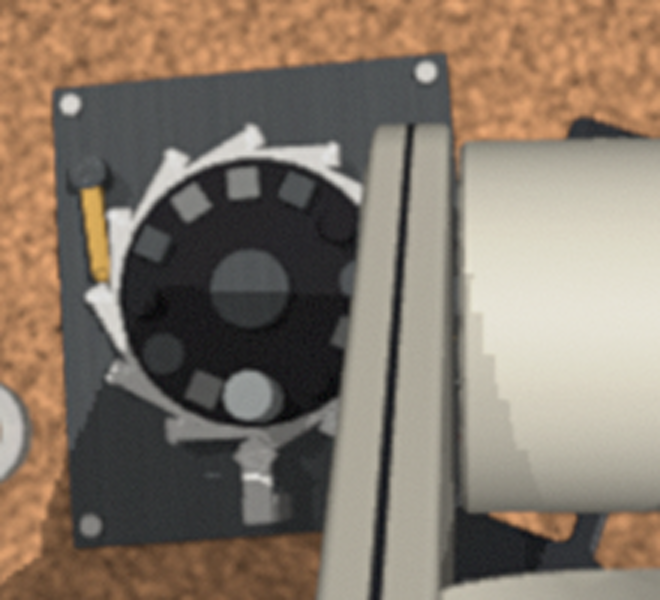

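The capacitor is now at crop (250,396), in line with the pointer tip at (255,450). I'll release the post and lift clear.

>>> jog_arm:
  steps:
    - [[0,0,0,0,0,0,-0.3],[0,0,0,0,0,0,-0.3],[0,0,0,0,0,0,-0.3],[0,0,0,0,0,0,-0.3],[0,0,0,0,0,0,-0.3],[0,0,0,0,0,0,-0.3],[0,0,0,0,0,0,-0.3],[0,0,0,0,0,0,-0.3],[0,0,0,0,0,0,-0.3]]

```text
t: 15.45
ee_pos: [509.4, 14.6, 248.7]
orientation: [-2.567, -1.811, 0.0]
ft_force: [0.0, -0.1, 0.0]
width: 57.0
```

>>> jog_arm:
  steps:
    - [[0,0,-0.01,0,0,0,-0.3],[0,0,-0.02,0,0,0,-0.3],[0,0,-0.02,0,0,0,-0.3],[0,0,-0.02,0,0,0,-0.3],[0,0,-0.02,0,0,0,-0.3],[0,0,-0.02,0,0,0,-0.3],[0,0,-0.02,0,0,0,-0.3],[-0.03,0,-0.02,0,0,0,-0.3],[-0.03,0,0,0,0,0,-0.3],[-0.03,0,0,0,0,0,-0.3],[-0.03,0,0,0,0,0,-0.3],[-0.03,0,0,0,0,0,-0.3],[-0.03,0,0,0,0,0,-0.3],[-0.03,0,0,0,0,0,-0.3],[0,0,0,0,0,0,-0.3],[0,0,0,0,0,0,-0.3]]

```text
t: 16.78
ee_pos: [438.4, -184.3, 399.3]
orientation: [2.57, 1.807, 0.001]
ft_force: [-0.5, -0.3, -0.5]
width: 57.0
```

```bash
python3 - <<'E'
from h import *
rep()
save('top','t6.png'); print(ctrl.landmark_of('lever_grip','top')); save('scene','s6.png')
im=cv2.imread('pics/t6.png')[140:340,190:410]; cv2.imwrite('pics/t6c.png',cv2.resize(im,None,fx=3,fy=3,interpolation=cv2.INTER_CUBIC)[:600,:])
im=cv2.imread('pics/s6.png')[130:320,240:480]; cv2.imwrite('pics/s6c.png',cv2.resize(im,None,fx=3,fy=3,interpolation=cv2.INTER_CUBIC)[:600,:])
E
```

```text
t 16.78 w 57.0 z 399.3 F [-0.5 -0.3 -0.5] r 362.7 th -1.911 yaw-th -0.005 Ftool [-0.4 -0.3  0.5]
[{'uv': [377.2, 268.1], 'p': 0.86}]
```

View pics/t6c.png

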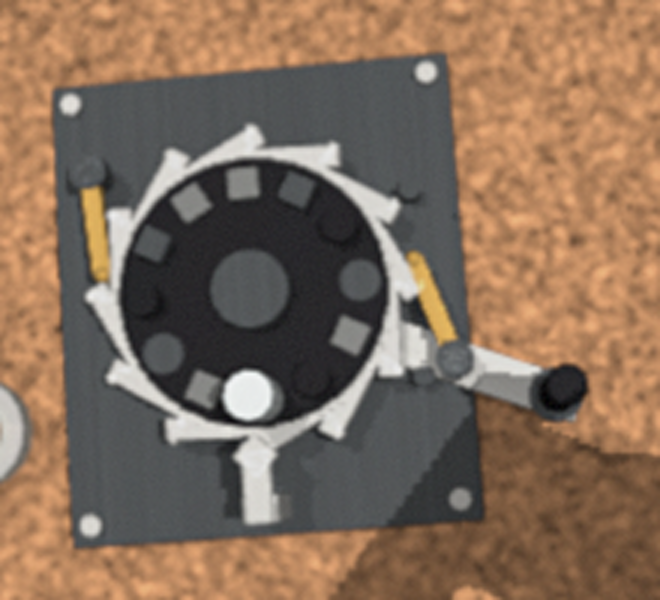

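View pics/s6c.png

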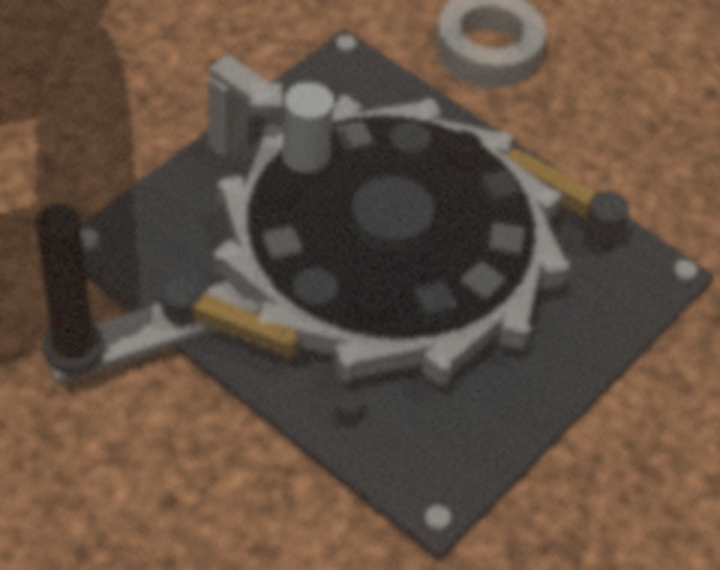

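```bash
python3 - <<'E'
from h import *
A=np.array([559.8,156.5])
for n,uv,z in(('cap',(190+248/3,140+396/3),75),('post',(377.2,268.1),85),('posttop',(190+565/3,140+386/3),105)):
    v=toz('top',uv,z)[:2]-A; print(n,np.hypot(*v),np.arctan2(v[1],v[0]), 'cap rel',np.arctan2(v[1],v[0])%(2*np.pi)-3.221)
ctrl.close_job()
E
```

```text
cap 51.79738150281585 -3.0073779911887084 cap rel 0.054807315990877736
post 150.20780400025959 -1.885690734695641 cap rel 1.1764945724839446
posttop 150.95995200639166 -1.896660571417787 cap rel 1.1655247357617995
the job is handed in; nothing more can be done
```

I swung the ratchet lever three times between its stops, and the tall capacitor now stands at the steel pointer. I then left the lever at its home stop, opened the gripper, moved the arm clear and handed the job in at about 17 s.

- **Capacitor:** each swing moved the dial one notch, and the last top and scene pictures show the can at the pointer tip. My pixel measurement puts it 0.05 rad past zero. That is about 3 mm and within measuring error, and far less than the 0.52 rad between notches.
- **Lever:** the post measured −1.89 to −1.90 rad about the dial axis, against −1.895 when it was pressed on the home stop. The pictures show the lever resting on its stop pin.
- **Forces:** the readings after each move showed at most about 20 N at the wrist, and close to zero after letting go. The robot touched only the post.

No check failed. The 0.05 rad offset is the only small disagreement.

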